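# Sort the drop-off batteries and snap the lithium tub shut

## Task

Pick the three batteries out of this drop-off: stand the big brown clock cell upright in the wide tin dish and the small one upright in the narrow tin dish, lay the grey radio pack flat in the round plastic tub, and then press the tub's lid on until it snaps fully home all round. Set the batteries down gently instead of dropping them, and leave the rubber stopper, the tape roll and the bronze wrench where they lie.

Things in the scene. Friction and masses are not known exactly. Their poses are not given: they have to be found in the camera images.
- big_cell: Big brown clock cell (D size), a loose upright cylinder 33 mm across and 61 mm high with steel bands and a small steel button on top; 95 g. Origin at the centre of its underside, z up through the button.
- small_cell: Small brown clock cell (C size), a loose upright cylinder 26 mm across and 50 mm high with steel bands and a small steel button on top; 50 g. Origin at the centre of its underside, z up through the button.
- radio_pack: Grey plastic radio battery pack, a loose flat block 72 mm long (its x), 40 mm wide (its y) and 20 mm high (z), lying flat, three small brass contacts on top at one end; 120 g. Origin at the centre of its underside.
- lid: The tub's loose off-white plug lid, right way up, 48 mm high, 60 g; any yaw fits. Plug 96 mm across at its foot, tapering out to a 113 mm snap bead 12 mm up; flange 130 mm across, 20 to 24 mm above the foot; on it a grip bar along the lid's x, 60 mm long, 16 mm wide (y), 24 to 48 mm above the foot. Origin at the centre of the foot, z up.
- tub: Round off-white plastic tub, fixed, open on top: 132 mm across the rim, 52 mm high, floor 3 mm thick, inside 108 mm across at the floor, 118 at the rim. Origin: centre of its underside, z up. Three sprung nubs stick 5 mm in under the rim: a lid just laid on rests on them 6 to 9 mm too high, about 8 N straight down snaps it in. Home, the flange lies on the rim, lid origin 32 mm above the tub's.
- wide_dish: Wider of the two shallow round tin dishes, held fast to the chest by a magnet: 64 mm across inside, wall 2 mm, 24 mm high, floor 2.5 mm thick. Origin at the centre of its underside, z up.
- narrow_dish: Narrower of the two shallow round tin dishes, held fast to the chest by a magnet: 48 mm across inside, wall 2 mm, 18 mm high, floor 2.5 mm thick. Origin at the centre of its underside, z up.
- stopper: Bystander: black rubber stopper, a loose upright tapered plug 30 mm across below, 38 mm above, 32 mm high. Origin at the centre of its underside.
- tape_roll: Bystander: loose tan roll of insulating tape lying flat, 92 mm across outside, 19 mm high, open in the middle. Origin at the centre of its underside.
- wrench: Bystander: loose bronze terminal wrench lying flat, 150 mm long (its x), 38 mm over the jaws, 8 mm thick. Origin under the middle of its length.
Mind the look-alikes: they are no part of the job. What is shaped like the big_cell but green, red or yellow is not meant.

How it is judged (in metres and radians):
On the way, in this order (a step that is already met when the one before it is completed fails the run):
1. the radio pack lies flat in the open tub (horizontal distance between radio_pack and tub below 0.02 m and z of radio_pack in the frame of tub below 0.008 m and angle between radio_pack's own z axis and vertical below 0.12 rad and distance between lid and tub above 0.05 m), for 0.2 s.
2. the lid is snapped home on the tub (horizontal distance between lid and tub below 0.005 m and z of lid in the frame of tub below 0.0345 m and angle between lid's own z axis and vertical below 0.05 rad), for 0.2 s.
At the end, for the whole second after the job is handed in: Big cell upright (7 degrees) on the wide dish's floor, small cell likewise in the narrow dish, radio pack flat on the tub's floor within 20 mm of its centre, lid snapped home: centred within 5 mm, level within 3 degrees, at most 2.5 mm above its seat. All released and at rest (all of step 2 and horizontal distance between big_cell and wide_dish below 0.018 m and z of big_cell in the frame of wide_dish below 0.007 m and angle between each of big_cell, small_cell, radio_pack's own z axis and vertical below 0.12 rad and linear speed of each of big_cell, small_cell, radio_pack, lid below 0.02 m/s and horizontal distance between small_cell and narrow_dish below 0.014 m and z of small_cell in the frame of narrow_dish below 0.007 m and horizontal distance between radio_pack and tub below 0.02 m and z of radio_pack in the frame of tub below 0.008 m); the robot touches nothing.
It fails at once if the stopper is moved by more than 20 mm (distance of stopper from where it was at the start of the episode above 0.02 m).
It fails at once if the tape roll is moved by more than 20 mm (distance of tape_roll from where it was at the start of the episode above 0.02 m).
It fails at once if the wrench is moved by more than 20 mm (distance of wrench from where it was at the start of the episode above 0.02 m).
It fails at once if a battery is dropped (falls free faster than 0.7 m/s, about 25 mm) ((linear speed of big_cell above 0.7 m/s and contact force between big_cell and the fingers below 0.05 N) or (linear speed of small_cell above 0.7 m/s and contact force between small_cell and the fingers below 0.05 N) or (linear speed of radio_pack above 0.7 m/s and contact force between radio_pack and the fingers below 0.05 N)).
It also fails if it takes over 104 s, if anything falls off the work surface, if the arm or the gripper's body presses on something with over 40 N, if the wrist force passes 120 N, or if a joint passes its speed limit or range.

## Robot

A 6-joint arm with a two-finger parallel gripper is mounted at the origin on the work surface. World frame = base frame: x ahead of the robot, y to its left, z up, the work surface at z = 0. Lengths are in mm, angles in rad, forces in N, time in s.
With the tool pointing down it reaches from about 350 to 875 mm from the base axis. Payload 4.2 kg.
Tool frame: the origin (TCP) lies midway between the tips of the shut fingers; the grasp point (between the pads) lies 19 mm behind it; z points along the fingers, y is the line along which they close (so a half turn about z gives the same grasp; the last joint's range is limited). The gripper opens to 85 mm and grips with 20 to 120 N. Pads are 22 mm wide; open, the fingers measure 114 mm over their backs; the gripper's body (76 mm by 85 mm) begins 54 mm behind the grasp point. The pads swing forward as they close: fully open they stand 13 mm farther back than shut.
Start: joints at [1.559, 0.385, 0.008, 0, -1.194, -0.259], TCP at [167.157, 602.211, 200.512] pointing down, gripper open.
Joint ranges: [-3.14, 3.14], [-1.21, 2.06], [-1.07, 1.41], [-3.16, 2.05], [-2.99, -0.16], [-3.1, 3.1]. Speed limits (rad/s): [2.79, 2.79, 3.14, 3.14, 3.14, 3.14].

## Interface

Orientations are given as [roll, pitch, yaw] about the fixed x, y, z axes, in that order (R = Rz(yaw) Ry(pitch) Rx(roll)).
In Python, from cell import env gives the robot as it stands. Calls block until the motion is done:
- env.goto(position, orientation): joint-space move of the TCP to a pose.
- env.move_straight(position, orientation=None, rate=150, threshold=None): straight line of the TCP; orientation=None keeps the orientation; rate is the mean speed in mm/s. With threshold (N) it stops when the force on the tool has changed by that much, and returns True; else False.
- env.move_j(angles): joint-space move.
- env.gripper_open() and env.close_gripper(squeeze=None): open the fingers fully, or close them until they stop; squeeze is the grip in N (None keeps the last).
- env.pause(seconds).
- env.ik(position, orientation): joint angles nearest the present ones, or None.
- env.get_state(): the state.
- env.grab_frame(name): name is "side" or "top"; returns a dict with "frame" (480x640x3 uint8, red, green, blue), "fx", "fy", "cx", "cy" (pixels), "R" (3x3) and "t" (3): a world point X has camera coordinates R X + t. Camera axes: x right, y down, z forward; pixel columns grow to the right and rows downward; lengths in mm; the calibration is good to about 2 mm. A picture is of the moment at which its call begins. There is no depth.
A pose or a line that the arm cannot do raises env.PlanningError and nothing moves.
- env.job_done(): hands the job in; it is judged then, once.
Trained networks look in the newest picture that a camera, given by its name, has taken for a name from the list of things; names that differ only in an ending like _2 or _b are one class to them, and where a whole thing is asked for, a point or a joint stands for the part that bears it (a point fixed in the world has none). Each returns a list of dicts, best first, with "p" (0 to 1); they miss things now and then, are a little off and sometimes report something else, mostly with a low value. They report only what shows in the picture. A call takes as long as a camera call. They do not tell look-alikes from the thing itself.
- env.trace(name, camera): "mask" (480x640 bool, what is visible of it) and "box" ([centre column, centre row, width, height] in pixels, round what is visible of it).
The state is a dict: "t": time; "joint_positions": joint angles; "qd": joint speeds; "joint_torque": joint torques, N m; "position": TCP position; "eef_rot": TCP orientation; "wrist_force": force on the tool from outside, world axes, zero at the start; "moment": the same for the moment, N m; "width": finger opening in mm; "finger_force": force on a finger pad.
Only numpy, scipy, OpenCV 4.12 (cv2) and the standard library are available. Lean on these libraries where they do the work, as an engineer would, in place of code of your own. Each camera call takes 0.05 s, during which the arm holds its last target. There are 200 camera calls.

## Working session

There is one attempt and no reset: what is moved stays moved. The work goes in short steps, each a Python script; the robot and the scene stay as the last script left them, time stands still between calls to the robot, and variables do not carry over. Pictures are saved under pics/ and viewed, at most 14 in all, crops included, and the job is handed in when it is done.

```bash
mkdir -p pics; ls; python3 - <<'E'
from cell import env
import cv2,pickle
d={}
for c in("top","side"):
    f=env.grab_frame(c); d[c]=f
    cv2.imwrite(f"pics/{c}0.png",f["frame"][:,:,::-1])
    print(c,f["fx"],f["cx"],f["cy"],f["R"],f["t"])
    for n in "big_cell small_cell radio_pack lid tub wide_dish narrow_dish stopper tape_roll wrench".split():
        r=env.trace(n,c); d[c,n]=r
        print(n,[(round(x["p"],2),[int(v) for v in x["box"]]) for x in r])
pickle.dump(d,open("d0.pkl","wb"))
print(env.get_state())
E
```

```text
pics
top 481.1355266465352 313.52309510667897 234.57521056376692 [[ 0.02499338 -0.99968694 -0.0011589 ]
 [-0.9975132  -0.02486258 -0.0659489 ]
 [ 0.06589945  0.00280431 -0.99782233]] [  14.44505277  509.57172419 1359.36328618]
big_cell [(0.56, [354, 277, 12, 9]), (0.54, [368, 236, 13, 6]), (0.49, [343, 227, 13, 14]), (0.36, [202, 215, 45, 47])]
small_cell [(0.53, [281, 195, 54, 49]), (0.39, [295, 252, 9, 7])]
radio_pack [(0.91, [226, 278, 21, 25])]
lid [(0.59, [202, 215, 47, 46])]
tub [(0.73, [281, 197, 51, 49])]
wide_dish [(0.68, [461, 227, 28, 22])]
narrow_dish [(0.77, [358, 201, 15, 16])]
stopper [(0.64, [419, 287, 12, 9])]
tape_roll [(0.53, [165, 292, 30, 29])]
wrench [(0.84, [471, 295, 48, 13])]
side 478.7109195982385 314.79020754978535 240.6890500081028 [[ 0.96223395 -0.27137095 -0.02153209]
 [-0.20966108 -0.68832015 -0.69444769]
 [ 0.17363195  0.67273559 -0.71922095]] [-463.84539933  123.55292682 1002.39506534]
big_cell [(0.98, [342, 280, 12, 32]), (0.93, [279, 253, 15, 38]), (0.86, [283, 282, 20, 30]), (0.84, [346, 253, 21, 24]), (0.76, [312, 270, 12, 28])]
small_cell [(0.54,
[... 329 characters left out ...]
1, 'joint_positions': array([ 1.55859333e+00,  3.84667969e-01,  7.89560703e-03,  1.47111338e-05,
       -1.19399432e+00, -2.58605371e-01]), 'qd': array([-1.24535065e-04, -3.78541954e-05, -6.58728353e-04, -2.44834458e-03,
       -5.02171428e-04, -3.41852845e-04]), 'joint_torque': array([ 1.09085307e-03, -3.92100763e+01,  1.88622719e+01,  4.19091180e+00,
       -2.00705381e-04, -5.07882003e-08]), 'position': array([167.16550903, 602.20876319, 200.53189275]), 'eef_rot': array([-3.14156049e+00, -5.64202701e-06, -2.70802954e-01]), 'wrist_force': array([-0.32628119, -0.66150039, -0.67289117]), 'moment': array([-0.01595281,  0.02250507,  0.03694944]), 'finger_force': 0.0, 'width': 85.4418025197542}
```

```bash
python3 - <<'E'
import cv2
a=cv2.imread("pics/top0.png")[150:350,130:530]; cv2.imwrite("pics/topc.png",cv2.resize(a,(800,400),interpolation=3))
a=cv2.imread("pics/side0.png")[130:490,180:480]; cv2.imwrite("pics/sidec.png",cv2.resize(a,(500,600),interpolation=3))
a=cv2.imread("pics/side0.png")[205:305,250:410]; cv2.imwrite("pics/sidecc.png",cv2.resize(a,(800,500),interpolation=2))
E
```

```text
(no output)
```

View pics/topc.png

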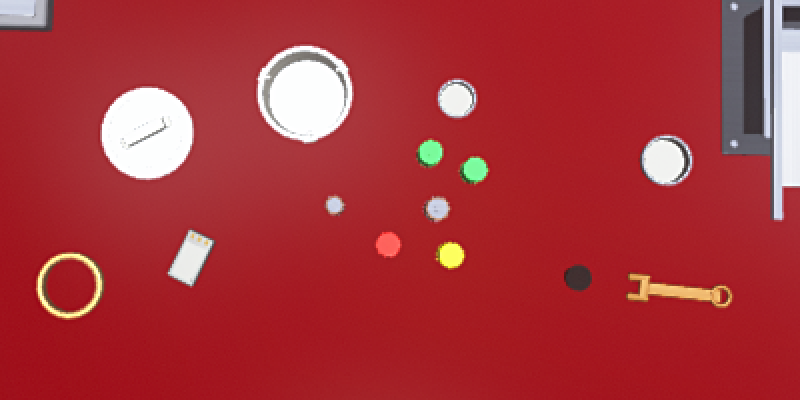

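View pics/side0.png

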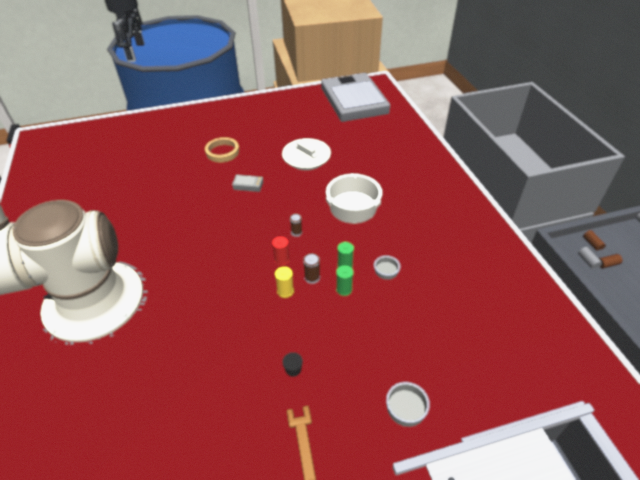

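View pics/sidecc.png

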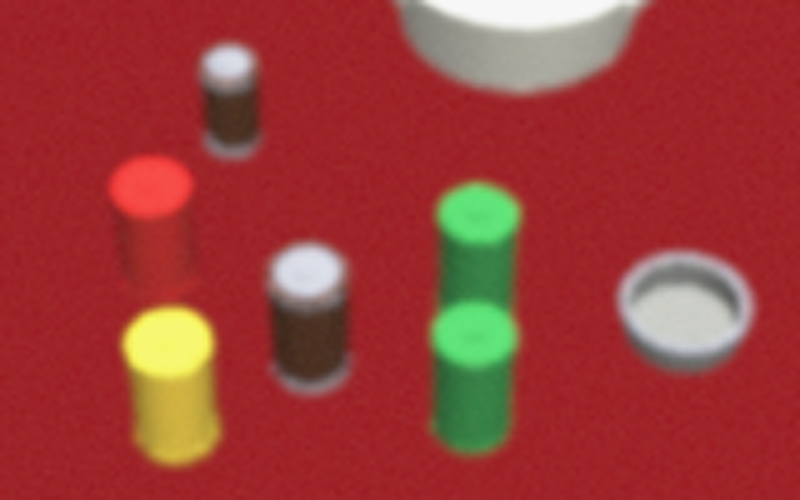

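The brown big_cell is at top (348,254) / side (312,268), and the small_cell at top (297,252) / side (296,225). The look-alikes are two green at top (345,226) and (367,235), red at (324,272) and yellow at (355,277). The big cell is the only brown, steel-banded one of its size, and the enlarged crop confirms this. Next I fit positions from silhouettes in both cameras.

```bash
cat > vis.py <<'E'
import numpy as np, cv2
from scipy.optimize import least_squares
def cyl(rs):  # [(r,z)...]
    a=np.linspace(0,2*np.pi,48,endpoint=False)
    return np.vstack([np.c_[r*np.cos(a),r*np.sin(a),0*a+z] for r,z in rs])
def box(l,w,h): return np.array([[x,y,z] for x in(-l/2,l/2) for y in(-w/2,w/2) for z in(0,h)])
S=dict(big_cell=cyl([(16.5,0),(16.5,60)]),green1=cyl([(16.5,0),(16.5,60)]),green2=cyl([(16.5,0),(16.5,60)]),
 yellow=cyl([(16.5,0),(16.5,60)]),small_cell=cyl([(13,0),(13,49)]),radio_pack=box(72,40,20),
 lid=np.vstack([cyl([(48,0),(65,20),(65,24)]),box(60,16,48)]),tub=cyl([(55,0),(66,52)]),wide_dish=cyl([(34,0),(34,24)]),
 narrow_dish=cyl([(26,0),(26,18)]),stopper=cyl([(15,0),(19,32)]))
def proj(f,X):
    c=np.asarray(X)@f["R"].T+f["t"]; return np.c_[f["fx"]*c[:,0]/c[:,2]+f["cx"],f["fy"]*c[:,1]/c[:,2]+f["cy"]]
def back(f,uv,z):
    R,t=f["R"],f["t"]; C=-R.T@t; d=R.T@np.array([(uv[0]-f["cx"])/f["fx"],(uv[1]-f["cy"])/f["fy"],1]); return (C+d*(z-C[2])/d[2])[:2]
def seg(f):
    a=f["frame"].astype(float); m=(a[...,1]>0.38*a[...,0])|(a[...,0]<60)
    return cv2.connectedComponentsWithStats(m.astype(np.uint8),connectivity=4)
def blob(f,uv,sg):
    n,l,st,ce=sg; r=l[int(uv[1])-2:int(uv[1])+3,int(uv[0])-2:int(uv[0])+3]; r=r[r>0]
    k=np.bincount(r).argmax(); m=(l==k).astype(np.uint8)
    c=max(cv2.findContours(m,cv2.RETR_EXTERNAL,cv2.CHAIN_APPROX_NONE)[0],key=cv2.contourArea)
    m[:]=0; cv2.drawContours(m,[cv2.convexHull(c)],-1,1,-1)
    return mom(cv2.moments(m,True)),m
def mom(M): return np.array([M["m10"]/M["m00"],M["m01"]/M["m00"],M["m00"],M["mu20"]/M["m00"],M["mu11"]/M["m00"],M["mu02"]/M["m00"]])
def pred(f,name,p):
    X=S[name]; c,s=np.cos(p[2]),np.sin(p[2]); W=np.c_[c*X[:,0]-s*X[:,1]+p[0],s*X[:,0]+c*X[:,1]+p[1],X[:,2]]
    return mom(cv2.moments(cv2.convexHull(proj(f,W).astype(np.float32))))
def fit(name,obs,yaw=None):  # obs: list of (f,moments)
    f,o=obs[0]; p0=np.r_[back(f,o[:2],20),yaw or 0]
    def res(p):
        q=np.r_[p[:2],p[2] if yaw is not None else 0]; r=[]
        for f,o in obs:
            m=pred(f,name,q); r+=list(m[:2]-o[:2]); 
            if yaw is not None: r+=list((m[3:]-o[3:])*.1)
        return r
    s=least_squares(res,p0 if yaw is not None else p0[:2],diff_step=1e-3)
    return s.x,np.round(s.fun,1)
E
python3 - <<'E'
import pickle,numpy as np,cv2
from vis import *
d=pickle.load(open("d0.pkl","rb")); T,D=d["top"],d["side"]; st,sd=seg(T),seg(D)
px=dict(big_cell=[(348,254),(312,268)],small_cell=[(297,252),(296,230)],radio_pack=[(226,278),(249,184)],lid=[(204,216),(306,154)],
 tub=[(282,197),(354,199)],wide_dish=[(463,230),(407,404)],narrow_dish=[(358,199),(387,267)],green1=[(345,226),None],green2=[(367,235),None],yellow=[(355,277),(285,282)],stopper=[(419,288),(292,364)])
for n,(a,b) in px.items():
    obs=[(T,blob(T,a,st)[0])]+([(D,blob(D,b,sd)[0])] if b else [])
    for o in ([obs,obs[:1],obs[1:]] if b else [obs]):
        x,r=fit(n,o,yaw=-.4 if n=="radio_pack" else None)
        print(n,np.round(x,2),r[:12],[ (int(m[2]),int(pred(f,n,np.r_[x,0][:3])[2])) for f,m in o])
print("red top",back(T,(324,272),60))
print("cam",-T["R"].T@T["t"])
# lid bar crops
a=T["frame"][190:240,178:230,::-1]; b=D["frame"][130:180,280:332,::-1]; c=T["frame"][170:224,254:308,::-1]
f=lambda i:cv2.normalize(cv2.resize(cv2.cvtColor(i,cv2.COLOR_BGR2GRAY),(390,390),interpolation=2),None,0,255,32)
g=lambda i:np.clip((f(i).astype(float)-110)*1.75,0,255).astype(np.uint8)
cv2.imwrite("pics/lid.png",np.hstack([g(a),g(c)])); cv2.imwrite("pics/lid2.png",cv2.resize(b,(416,400),interpolation=2))
E
```

```text
big_cell [454.97 -72.71] [ 0.7  0.2 -0.  -0.8] [(145, 126), (507, 435)]
big_cell [455.49 -70.61] [-0.  0.] [(145, 125)]
big_cell [454.46 -74.76] [0. 0.] [(507, 436)]
small_cell [456.35  71.49] [ 0.5  0.2  0.1 -0.7] [(91, 73), (300, 238)]
small_cell [457.01  73.03] [0. 0.] [(91, 73)]
small_cell [455.68  69.3 ] [ 0. -0.] [(300, 238)]
radio_pack [377.75 276.11  -0.44] [ 0.3  0.2 -0.1  0.  -0.2  0.1 -0.4 -0.6  0.1 -0.3] [(415, 391), (526, 459)]
radio_pack [378.39 276.88  -0.44] [-0.   0.  -0.1  0.  -0.2] [(415, 391)]
radio_pack [377.13 274.42  -0.43] [-0.   0.  -0.6  0.1 -0.3] [(526, 460)]
lid [553.86 342.89] [ 0.2 -0.  -0.1 -0.3] [(1771, 1629), (1372, 1145)]
lid [553.75 343.53] [0. 0.] [(1771, 1629)]
lid [553.73 341.3 ] [ 0. -0.] [(1372, 1148)]
tub [612.8  116.61] [ 0.5 -0.1 -0.2 -0.7] [(1926, 1724), (2480, 2098)]
tub [612.6  118.13] [ 0. -0.] [(1926, 1724)]
tub [612.47 114.17] [0. 0.] [(2480, 2105)]
wide_dish [ 533.84 -399.  ] [-0.7 -0.   0.1  0.4] [(556, 501), (1683, 1460)]
wide_dish [ 533.83 -400.89] [0. 0.] [(556, 501)]
wide_dish [ 533.95 -398.32] [-0. -0.] [(1683, 1458)]
narrow_dish [616.36 -98.58] [-0.2  0.   0.1  0.1] [(331, 270), (590, 476)]
narrow_dish [616.47 -99.01] [0. 0.] [(331, 270)]
narrow_dish [616.37 -98.21] [0. 0.] [(590, 476)]
green1 [533.48 -59.61] [-0. -0.] [(163, 131)]
green2 [ 511.13 -122.08] [0. 0.] [(170, 137)]
yellow [391.1  -92.01] [ 0.2  0.  -0.  -0.2] [(162, 130), (604, 453)]
yellow [391.12 -91.38] [ 0. -0.] [(162, 130)]
yellow [391.05 -92.58] [ 0. -0.] [(604, 453)]
stopper [ 363.13 -273.92] [ 0.3  0.2  0.1 -0.3] [(132, 150), (401, 424)]
stopper [ 363.79 -273.  ] [-0.  0.] [(132, 150)]
stopper [ 362.85 -274.41] [-0. -0.] [(401, 424)]
red top [403.58018509  -4.41485659]
cam [ 418.36220574   23.29772801 1390.02547679]
```

View pics/lid.png

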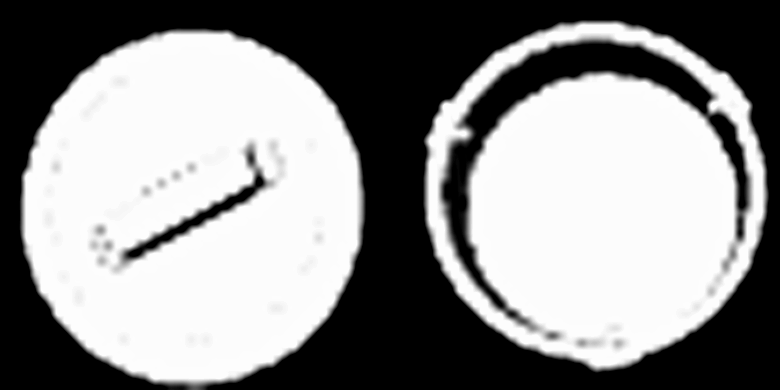

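View pics/lid2.png

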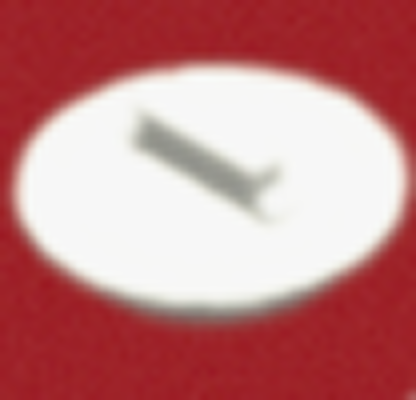

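```bash
cat > mv.py <<'E'
from cell import env
import numpy as np
P=np.pi
def ori(y): return [P,0,y]
def st(l=""):
    s=env.get_state(); print(l,"t%.1f"%s["t"],np.round(s["position"],1),"yaw%.3f"%s["eef_rot"][2],"w%.1f"%s["width"],"ff%.1f"%s["finger_force"],"F",np.round(s["wrist_force"],1),"q6 %.2f"%s["joint_positions"][5]); return s
def pick(x,y,z,yaw,up=150,sq=40):
    env.goto([x,y,up],ori(yaw)); print("hit",env.move_straight([x,y,z],rate=150,threshold=15))
    env.close_gripper(sq); st("grip"); env.move_straight([x,y,up],rate=200); st("up")
E
python3 - <<'E'
from mv import *
from vis import *
import pickle
d=pickle.load(open("d0.pkl","rb"));D=d["side"]
a,b=back(D,(298.75,148.1),24),back(D,(312.75,156.9),24); print("bar side",a,b,np.arctan2(*(b-a)[::-1]))
for n,p,y in [("pack",[377.8,275.9,8],-.44),("tub",[612.8,116.5,15],0),("lid",[553.8,342.8,26],-1.063),("big",[455,-72.7,33],-.31),("wd",[533.8,-399.5,36],-.31),("small",[456.3,71.3,24],.3),("nd",[616.4,-98.6,27],.3)]:
    for k in(0,P,-P):
        q=env.ik(p,ori(y+k)); print(n,k,None if q is None else np.round(q,2))
pick(377.8,275.9,8,-.44)
for c in("side",):
    import cv2; cv2.imwrite("pics/p1.png",cv2.resize(env.grab_frame(c)["frame"][60:300,130:450,::-1],(800,600)))
E
```

```text
bar side [538.85596233 362.84800984] [564.867073 312.05747 ] -1.0974957504892313
pack 0 [ 0.98  0.37 -0.61  0.   -0.59  0.15]
pack 3.141592653589793 [ 0.98  0.37 -0.61 -0.   -0.59 -2.99]
pack -3.141592653589793 [ 0.98  0.37 -0.61 -0.   -0.59 -2.99]
tub 0 [ 0.45  0.56 -0.21  0.   -0.8   1.12]
tub 3.141592653589793 [ 0.45  0.56 -0.21 -0.   -0.8  -2.02]
tub -3.141592653589793 [ 0.45  0.56 -0.21 -0.   -0.8  -2.02]
lid 0 [ 0.8   0.59 -0.13  0.   -0.86 -0.29]
lid 3.141592653589793 [ 0.8   0.59 -0.13  0.   -0.86  2.85]
lid -3.141592653589793 [ 0.8   0.59 -0.13  0.   -0.86  2.85]
big 0 [ 0.2   0.32 -0.6   0.   -0.65  1.07]
big 3.141592653589793 [ 0.2   0.32 -0.6  -0.   -0.65 -2.08]
big -3.141592653589793 [ 0.2   0.32 -0.6  -0.   -0.65 -2.08]
wd 0 [-0.4   0.6  -0.08  0.   -0.9   1.66]
wd 3.141592653589793 [-0.4   0.6  -0.08 -0.   -0.9  -1.48]
wd -3.141592653589793 [-0.4   0.6  -0.08 -0.   -0.9  -1.48]
small 0 [ 0.51  0.34 -0.61  0.   -0.63  1.36]
small 3.141592653589793 [ 0.51  0.34 -0.61 -0.   -0.63 -1.78]
small -3.141592653589793 [ 0.51  0.34 -0.61 -0.   -0.63 -1.78]
nd 0 [ 0.1   0.55 -0.2   0.   -0.82  1.77]
nd 3.141592653589793 [ 0.1   0.55 -0.2  -0.   -0.82 -1.37]
nd -3.141592653589793 [ 0.1   0.55 -0.2  -0.   -0.82 -1.37]
hit False
grip t4.4 [377.8 275.9   8. ] yaw-0.440 w0.1 ff0.0 F [-0.  -0.3 -0.8] q6 0.15
up t5.3 [377.1 275.2 148.9] yaw-0.440 w-0.0 ff0.0 F [-0.5 -0.3 -1.4] q6 0.15
```

View pics/p1.png

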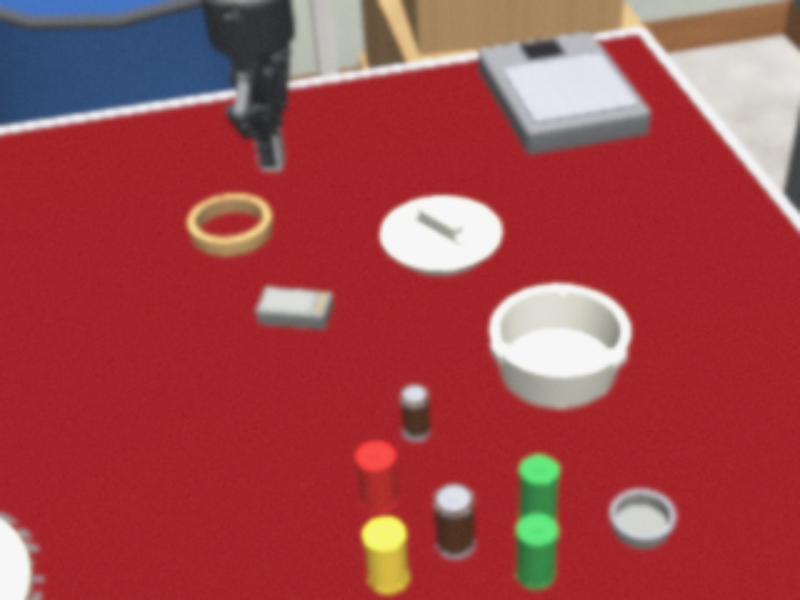

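The fingers closed empty: in the side picture the gripper is at about (238,124), beyond the tape roll, while the pack is still at (248,183). I'll check where the TCP and the base should project.

```bash
python3 - <<'E'
from mv import *
from vis import *
import cv2
p=env.get_state()["position"]
for c in("side","top"):
    f=env.grab_frame(c); print(c,proj(f,[p,[0,0,0],[167,602,200],[0,0,300]]),"cam",-f["R"].T@f["t"])
    if c=="top": cv2.imwrite("pics/p2.png",f["frame"][:,:,::-1])
E
```

```text
side [[240.05760462 137.11144236]
 [ 93.27289832 299.69386484]
 [140.41291675  68.57296137]
 [ 28.58131502 189.09448099]] cam [ 298.18421643 -715.17703243  796.75700974]
top [[215.7875839  280.04139198]
 [318.63580349 414.9339582 ]
 [ 74.11323911 363.76658453]
 [319.92181705 456.88678031]] cam [ 418.36220574   23.29772801 1390.02547679]
```

View pics/p2.png

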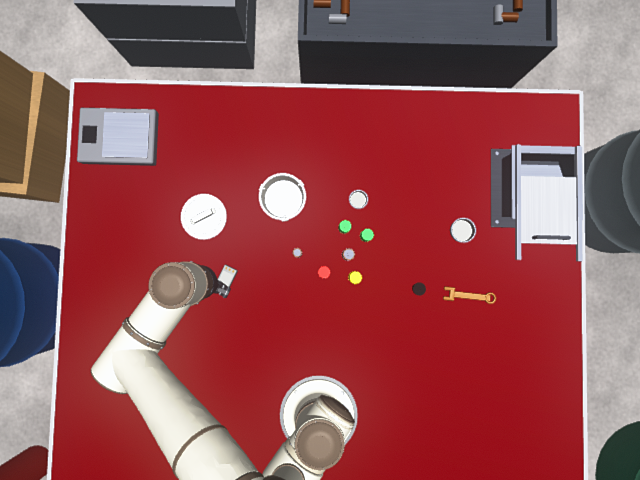

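```bash
python3 - <<'E'
import cv2,numpy as np
from cell import env
b=env.grab_frame("side")["frame"][50:200,170:320,::-1].copy()
a=cv2.imread("pics/p2.png")[225:325,140:240].copy()
a=cv2.resize(a,(400,400),interpolation=2); b=cv2.resize(b,(400,400),interpolation=2)
cv2.drawMarker(a,(int(75.8*4),int(55*4)),(0,255,0)); cv2.drawMarker(b,(int(70*2.667),int(87*2.667)),(0,255,0))
cv2.imwrite("pics/p3.png",np.hstack([a,b]))
E
```

```text
(no output)
```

View pics/p3.png

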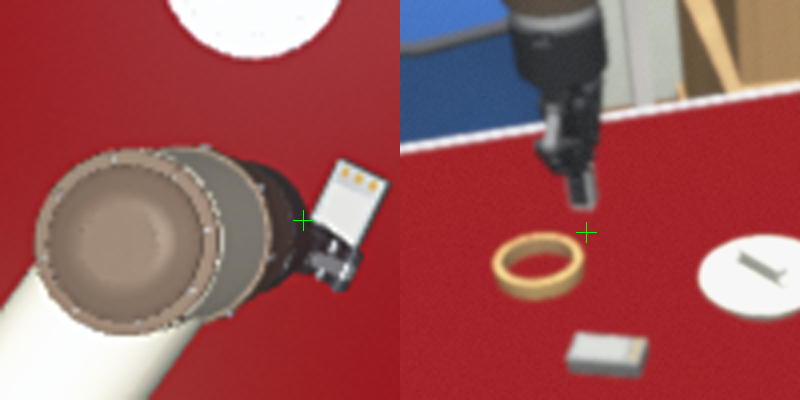

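```bash
python3 - <<'E'
from mv import *
from vis import *
import pickle
from scipy.optimize import least_squares
s=env.get_state(); print(s["position"],s["eef_rot"],s["joint_positions"])
d=pickle.load(open("d0.pkl","rb"))
def tri(a,b): 
    r=least_squares(lambda X:np.r_[proj(d["top"],[X])[0]-a,proj(d["side"],[X])[0]-b],[400,200,100.]); print(r.x,r.fun)
tri((226,292),(239,128))
for z in(150,200,250,300,350,400): print(z,proj(d["top"],[[377,275,z]]),proj(d["side"],[[377,275,z]]))
E
```

```text
[377.34771448 275.28713    148.72947916] [ 3.13876049e+00  5.59594151e-04 -4.40099104e-01] [ 9.79346960e-01  1.66017899e-01 -4.40657512e-01 -1.53283209e-04
 -9.67005082e-01  1.51438266e-01]
[363.45848931 237.26974699 198.45148523] [ 0.7469478  -5.48386048 -5.0456751   0.44864277]
150 [[215.67605569 280.05940525]] [[239.97577117 136.60589626]]
200 [[211.53439963 280.63535521]] [[237.08510205 118.24277991]]
250 [[207.02880228 281.26191584]] [[234.00068359  98.64886155]]
300 [[202.10908798 281.94606469]] [[230.70236108  77.69610718]]
350 [[196.71541329 282.69612377]] [[227.16708388  55.23808669]]
400 [[190.77582076 283.52209966]] [[223.36836603  31.10654665]]
```

The side view shows the shut tip about 20 mm higher than the reported TCP, which would explain closing above the pack. I'll check by touching a clear patch of the surface.

```bash
python3 - <<'E'
from mv import *
import cv2
env.goto([460,230,40],ori(-.44)); st()
print(env.move_straight([460,230,1],rate=40,threshold=6)); st("down")
f=env.grab_frame("side"); cv2.imwrite("pics/p4.png",cv2.resize(f["frame"][120:240,200:330,::-1],(650,600),interpolation=2))
from vis import proj
print(proj(f,[env.get_state()["position"]]))
E
```

```text
t6.1 [460.3 230.2  40.2] yaw-0.440 w-0.2 ff0.0 F [ 0.5  1.2 -0.4] q6 0.35
False
down t7.2 [460.2 230.1   1.2] yaw-0.440 w0.1 ff0.0 F [-0.1  1.1  0.2] q6 0.35
[[282.4520801  189.48546161]]
```

View pics/p4.png

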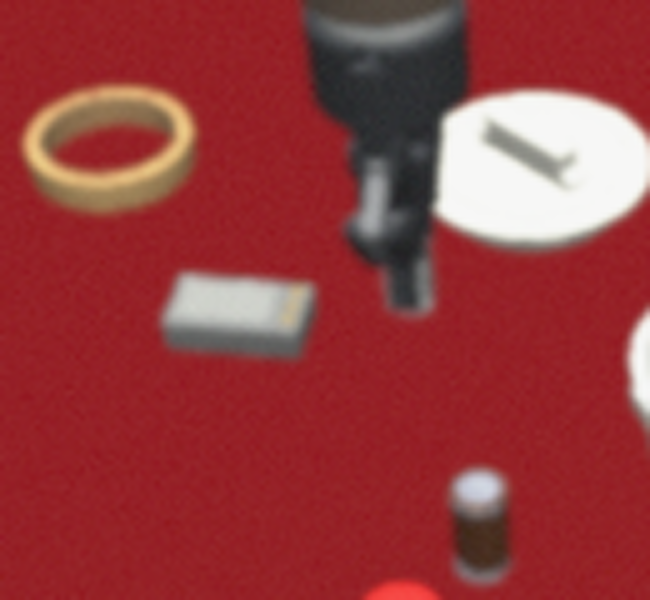

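The shut tip shows at (282,182) where the TCP predicts (282,189), so the tips are still about 18 mm up at a reported z of 1. I'll keep going down until contact.

```bash
python3 - <<'E'
from mv import *
try: print(env.move_straight([460,230,-24],rate=25,threshold=5))
except env.PlanningError as e: print(e)
st("c")
env.move_straight([460,230,40],rate=150); st()
E
```

```text
False
c t8.4 [460.1 230.1 -23.9] yaw-0.440 w-0.1 ff0.0 F [ 0.5 -0.1  0.3] q6 0.35
 t9.0 [459.5 229.7  39.7] yaw-0.440 w-0.2 ff0.0 F [ 0.   0.9 -0.4] q6 0.35
```

```bash
python3 - <<'E'
from mv import *
env.move_straight([460,230,-20],rate=150)
try: print(env.move_straight([460,230,-50],rate=25,threshold=5))
except env.PlanningError as e: print(e)
st("c")
import cv2
f=env.grab_frame("side"); cv2.imwrite("pics/p5.png",cv2.resize(f["frame"][120:240,200:330,::-1],(650,600),interpolation=2))
from vis import proj
print(proj(f,[env.get_state()["position"]]))
E
```

```text
True
c t10.2 [460.3 230.3 -30.7] yaw-0.439 w-0.1 ff2.5 F [-0.6 -1.2  4.1] q6 0.35
[[283.31436707 198.83471748]]
```

View pics/p5.png

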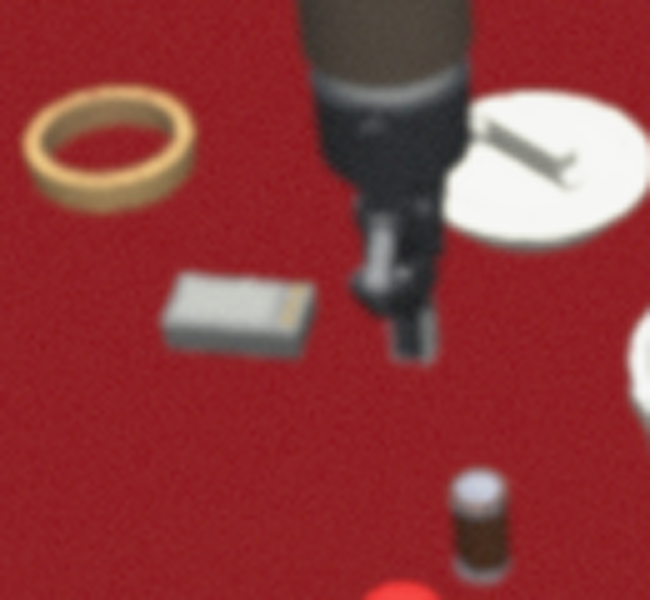

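```bash
python3 - <<'E'
from mv import *
from vis import *
import cv2
env.move_straight([460,230,-10],rate=150)
env.move_straight([460,230,-40],rate=12,threshold=3);s=st("c")
f=env.grab_frame("side");g=env.grab_frame("top")
print("s contact",back(f,(282.8,192.5),0),"s p3",back(f,(238.5,128.5),180),"s p4",back(f,(282,182.4),31))
print(proj(g,[[460,230,0],[460,230,31],[460,230,130],[460,230,300]]))
cv2.imwrite("pics/p6.png",cv2.resize(g["frame"][195:295,180:280,::-1],(600,600),interpolation=2))
E
```

```text
c t12.1 [460.1 230.  -30.7] yaw-0.440 w-0.2 ff2.2 F [-0.2 -0.3  4. ] q6 0.35
s contact [458.59339851 219.66583996] s p3 [375.6022189  263.19147301] s p4 [459.33330021 222.24584399]
[[242.93160234 250.1469834 ]
 [241.3125991  249.77772393]
 [235.61020072 248.47713075]
 [223.40906455 245.69431666]]
```

View pics/p6.png

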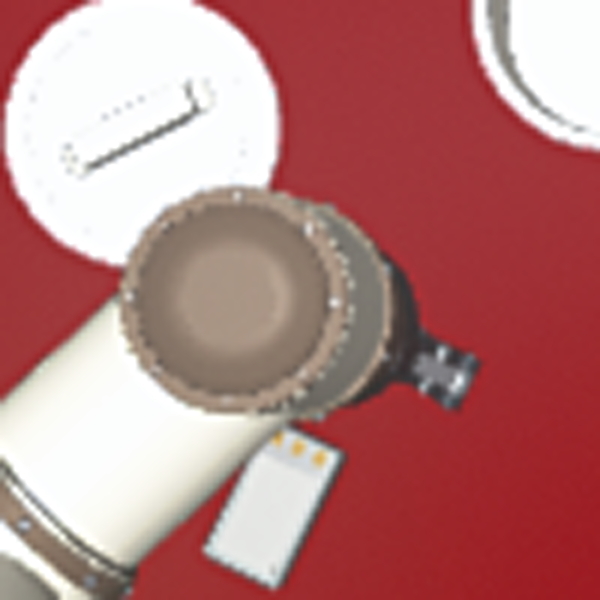

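The offset is a constant 30.5 mm in z: the tips touch the surface at a reported z of -30.7, with xy about right. I'll apply it, grip the pack once and release it, then compare its fitted position with the TCP to check xy.

```bash
sed -i 's/^P=np.pi/P=np.pi; Z0=-30.5  # reported z when shut tips touch the table/' mv.py
cat >> mv.py <<'E'
def pick(x,y,z,yaw,up=150,sq=40,lift=True):
    env.goto([x,y,up+Z0],ori(yaw)); print("hit",env.move_straight([x,y,z+Z0],rate=150,threshold=15))
    env.close_gripper(sq); st("grip")
    if lift: env.move_straight([x,y,up+Z0],rate=200); st("up")
E
python3 - <<'E'
from mv import *
env.move_straight([460,230,60],rate=200); env.gripper_open(); env.goto([400,265,60],ori(-.44))
pick(377.8,275.9,7,-.44,up=80,lift=False)
s=st()
env.gripper_open(); env.move_straight([377.8,275.9,60],rate=200); env.goto([300,420,120],ori(-.44))
from vis import *
import cv2
obs=[]
for c,g in(("top",(226,278)),("side",(249,184))):
    f=env.grab_frame(c); obs.append((f,blob(f,g,seg(f))[0]))
for o in(obs,obs[:1],obs[1:]): print(fit("radio_pack",o,yaw=-.44),[int(m[2]) for f,m in o])
st()
E
```

```text
hit False
grip t15.4 [378.1 276.3 -22.6] yaw-0.440 w39.1 ff40.9 F [-0.7 -0.9  6.3] q6 0.15
 t15.4 [378.1 276.3 -22.6] yaw-0.440 w39.1 ff40.9 F [-0.7 -0.9  6.3] q6 0.15
(array([378.69956474, 277.42916531,  -0.42954845]), array([ 0.2,  0.2, -0.1,  0. , -0.2,  0.1, -0.4, -0.3, -0. , -0.4])) [414, 521]
(array([379.24717443, 278.11245091,  -0.4181723 ]), array([-0. ,  0. , -0.1,  0. , -0.2])) [414]
(array([378.14054114, 275.94896413,  -0.45840447]), array([-0. ,  0. , -0.3,  0. , -0.4])) [521]
 t17.3 [300.1 418.2 118.6] yaw-0.441 w85.3 ff0.0 F [-0.2  0.9  0.3] q6 -0.13
```

```bash
python3 - <<'E'
from mv import *
pick(377.8,275.9,7,-.44,up=120)
env.goto([612.8,115.2,120+Z0],ori(0)); st("over tub")
print("hit",env.move_straight([612.8,115.2,14+Z0],rate=80,threshold=12)); st("in")
env.gripper_open(); st("open")
env.move_straight([612.8,115.2,110+Z0],rate=100); st("out")
env.goto([540,250,120],ori(-.5))
from vis import *
import cv2
f=env.grab_frame("side");g=env.grab_frame("top")
cv2.imwrite("pics/p7.png",np.hstack([cv2.resize(x,(400,400),interpolation=2) for x in(f["frame"][160:240,310:390,::-1],g["frame"][155:235,240:320,::-1])]))
st()
E
```

```text
hit False
grip t19.4 [378.2 276.4 -22.7] yaw-0.440 w38.9 ff40.9 F [-1.6 -0.8  5.6] q6 0.15
up t20.1 [377.  275.   88.5] yaw-0.441 w38.9 ff40.3 F [ 0.2 -0.7 -1. ] q6 0.15
over tub t21.2 [611.8 115.5  88.3] yaw-0.000 w39.3 ff40.3 F [-0.5  0.5 -0.9] q6 1.13
hit False
in t22.7 [613.3 115.4 -15.8] yaw0.000 w38.8 ff40.3 F [ 0.1 -0.3 -1.2] q6 1.13
open t23.2 [613.  115.8 -16.4] yaw0.000 w85.1 ff1.3 F [0.  2.1 0. ] q6 1.13
out t24.3 [612.2 114.9  78.7] yaw-0.000 w85.8 ff0.0 F [ 0.6  0.2 -0.3] q6 1.13
 t25.2 [540.1 248.8 119.2] yaw-0.501 w85.3 ff0.0 F [ 0.2 -0.2  0.5] q6 0.37
```

View pics/p7.png

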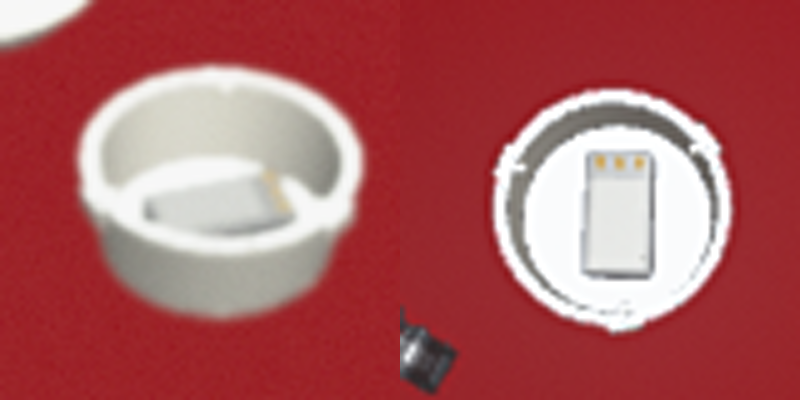

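The pack lies flat and centred in the tub (side and top crops agree). Next is the lid.

```bash
python3 - <<'E'
from mv import *
pick(553.7,342.2,27,-1.08,up=130,sq=80)
env.goto([612.7,115.8,27+75+Z0],ori(-1.08)); st("over")
print("hit",env.move_straight([612.7,115.8,27+42+Z0],rate=60,threshold=10)); st("rest?")
print("hit",env.move_straight([612.7,115.8,27+31+Z0],rate=20,threshold=30)); st("pressed")
E
```

```text
hit False
grip t27.4 [554.1 342.6  -3. ] yaw-1.080 w14.1 ff80.2 F [-0.5  0.2  1.7] q6 -0.31
up t28.0 [552.6 341.5  98. ] yaw-1.081 w14.5 ff79.7 F [ 0.1  0.1 -1.3] q6 -0.31
over t29.0 [612.8 116.6  71.2] yaw-1.079 w14.3 ff79.7 F [-0.4  0.1  0.6] q6 0.04
hit False
rest? t29.7 [612.5 115.7  38.3] yaw-1.080 w14.2 ff79.7 F [-0.2 -0.3 -0.4] q6 0.04
hit False
pressed t30.4 [613.  115.9  29.3] yaw-1.079 w14.0 ff81.0 F [-2.7  1.   9.3] q6 0.04
```

```bash
python3 - <<'E'
from mv import *
import cv2
st("now")
print("hit",env.move_straight([612.7,115.8,27+24+Z0],rate=15,threshold=25)); env.pause(.2); st("pressed")
env.gripper_open(); env.move_straight([612.7,115.8,130+Z0],rate=200); env.goto([500,0,140],ori(-.31))
f=env.grab_frame("side");g=env.grab_frame("top"); st()
cv2.imwrite("pics/p8.png",np.hstack([cv2.resize(x,(400,400),interpolation=2) for x in(f["frame"][160:240,310:390,::-1],g["frame"][155:235,240:320,::-1])]))
E
```

```text
now t30.4 [613.  115.9  29.3] yaw-1.079 w14.0 ff81.0 F [-2.7  1.   9.3] q6 0.04
hit True
pressed t30.9 [613.  115.8  29.3] yaw-1.078 w14.3 ff80.4 F [0.1 0.4 4. ] q6 0.04
 t33.0 [5.005e+02 5.000e-01 1.393e+02] yaw-0.310 w85.3 ff0.0 F [0.3 0.5 0.8] q6 0.93
```

View pics/p8.png

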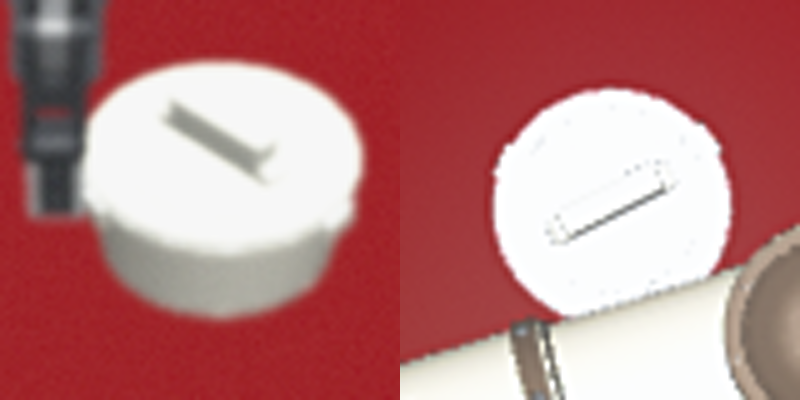

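The lid looks seated level on the rim; I'll press-check its height after the cells. Next are the two cells.

```bash
python3 - <<'E'
from mv import *
pick(455,-73,33,-.31,up=130)
env.goto([533.8,-399.3,130+Z0],ori(-.31))
print("hit",env.move_straight([533.8,-399.3,35.7+Z0],rate=80,threshold=8)); st("in")
env.gripper_open(); st(); env.move_straight([533.8,-399.3,130+Z0],rate=200)
pick(456.3,71,24,.3,up=130)
env.goto([616.4,-99,130+Z0],ori(.3))
print("hit",env.move_straight([616.4,-99,26.7+Z0],rate=80,threshold=8)); st("in")
env.gripper_open(); st(); env.move_straight([616.4,-99,130+Z0],rate=200)
env.close_gripper(40)
c,s=np.cos(-1.08),np.sin(-1.08)
for d in(-22,22):
    x,y=612.8+d*c,115.9+d*s
    env.goto([x,y,110+Z0],ori(-1.08)); env.move_straight([x,y,86+Z0],rate=100)
    print(d,env.move_straight([x,y,70+Z0],rate=15,threshold=15)); z=st()["position"][2]; print("bar top z",z-Z0)
    env.move_straight([x,y,110+Z0],rate=100)
E
```

```text
hit False
grip t34.9 [455.4 -73.    3.1] yaw-0.310 w31.8 ff39.4 F [-0.9  0.4  5. ] q6 1.07
up t35.5 [453.8 -73.   98.4] yaw-0.311 w31.6 ff39.7 F [-0.1 -0.9 -1.1] q6 1.07
hit True
in t37.9 [ 533.2 -399.1    5.7] yaw-0.310 w31.7 ff40.3 F [0.5 1.4 4.8] q6 1.66
 t38.4 [ 531.8 -398.3    3.6] yaw-0.310 w85.6 ff0.0 F [-0.1 -0.3 -1. ] q6 1.66
hit False
grip t42.2 [456.5  71.1  -6. ] yaw0.300 w24.3 ff39.1 F [-1.4  0.8  5.1] q6 1.36
up t42.9 [455.3  70.7  98.5] yaw0.299 w24.5 ff39.2 F [-0.6 -0.2 -0.8] q6 1.36
hit False
in t45.3 [617.  -99.   -3.4] yaw0.300 w24.5 ff39.4 F [-0.3  0.6  0.7] q6 1.77
 t45.9 [616.4 -99.   -3.8] yaw0.300 w85.5 ff0.0 F [-0.1 -0.4 -0.1] q6 1.77
-22 True
 t49.9 [602.6 135.4  49.7] yaw-1.079 w0.2 ff1.8 F [-0.7  0.3  3. ] q6 0.01
bar top z 80.17516634447085
22 True
 t51.7 [623.3  96.5  49.7] yaw-1.079 w-0.1 ff1.8 F [-0.7  0.5  4.8] q6 0.08
bar top z 80.16784373406047
```

```bash
python3 - <<'E'
from mv import *
from vis import *
import cv2
env.goto([300,420,150],ori(-.44))
f=env.grab_frame("side");g=env.grab_frame("top"); st()
n=lambda i:cv2.resize(i[:,:,::-1],(400,300),interpolation=2)
F,G=f["frame"],g["frame"]
cv2.imwrite("pics/p9.png",np.vstack([np.hstack([n(F[370:430,365:445]),n(F[235:295,347:427])]),np.hstack([n(F[165:240,304:404]),n(G[180:255,400:500])])]))
for nme,a,b,c in(("tub",(282,197),(354,199),0),):
    o=[(g,blob(g,a,seg(g))[0]),(f,blob(f,b,seg(f))[0])]
for nme,d,p in(("big_cell","wide_dish",(533.8,-399.3,2.5)),("small_cell","narrow_dish",(616.4,-99,2.5))):
    h=60 if nme[0]=="b" else 49
    print(nme,proj(f,[[p[0],p[1],2.5],[p[0],p[1],h+2.5]]),proj(g,[[p[0],p[1],h+2.5]]))
E
```

```text
t53.9 [300.7 419.5 149.7] yaw-0.442 w0.1 ff0.0 F [ 0.3 -0.5 -0.1] q6 -0.13
big_cell [[406.56643566 405.98294184]
 [410.8427787  389.58712986]] [[467.83019238 228.39589988]]
small_cell [[386.56652456 268.61342934]
 [388.57934197 253.39596416]] [[359.47007649 196.66782873]]
```

View pics/p9.png

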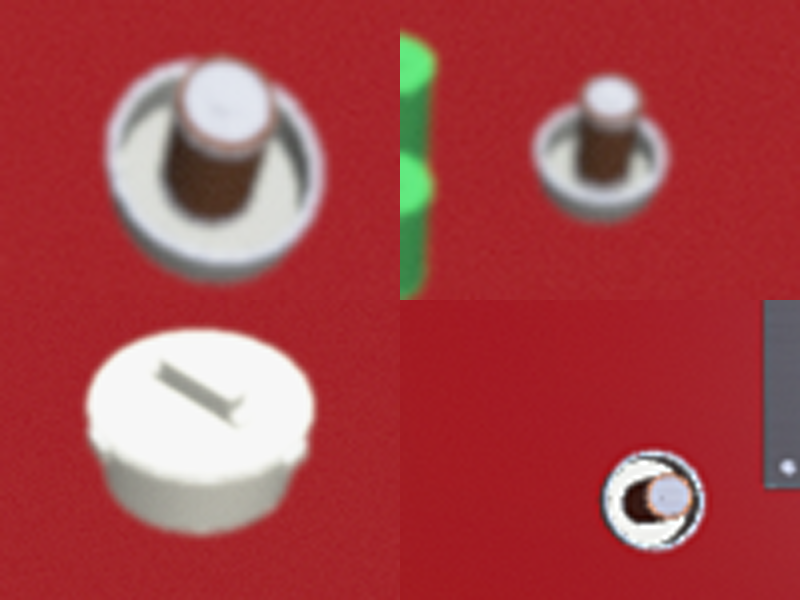

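Both cells stand upright and centred in their dishes, with the big cell's top at (228,98) in the crop against a predicted (229,98). The lid sits level on the rim. Handing in.

```bash
python3 -c "
from cell import env
print(env.job_done())"
```

```text
the job is handed in; nothing more can be done
None
```

Job handed in at about 54 s with no verdict returned: the camera and press checks showed both cells upright in their dishes, the pack flat in the tub before lidding, and the lid home at both ends of its grip bar.

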